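# Eject a food tub and stop it with the other finger

## Task

On the steel kitchen table, press the key of the tub dispenser well down with one finger so that the waiting tub pops out, and with the other finger stop the tub on the delivery plate, past the latch bar and before it slides off the open end. Finish while holding: the program ends with one finger keeping the key down and the tub still pushing against the other finger. Only press and block: do not pick up, lift or tip the tub, and leave the other things on the table where they are.

Things in the scene. Friction and masses are not known exactly. Their poses are not given: they have to be found in the camera images.
- dispenser: Fixed low metal dispenser, 270 x 130 mm (its x, y). Origin: on the table top under the centre line of the tub lane, level with the waiting tub's front face; its z is up. The tub travels along its -x. Lane floor 12 mm above the table, 64 mm wide between curbs with tops at 22 mm. Only the tub, key and rear housing (x 96 to 180 mm, top 58 mm) stand higher than 22 mm.
- plate_end (a point): Middle of the open end of the delivery plate, at its floor height (12 mm), at x = -90 mm in the dispenser's frame. The delivery plate is the lane from x = 0 to here, 90 mm long; beyond it the tub drops to the table. The tub counts as slid away when its front face passes this end.
- latch (a point): Middle of the latch bar's top when up, at x = -4 mm in the dispenser's frame. The steel bar lies across the lane from x = -1 to -8 mm, stands 6 mm above the lane floor and holds the tub back. It is part of the key and sinks below the floor as the key goes down.
- pusher (a joint): Travel of the spring pusher behind the tub, m: 0 with the tub waiting, up to 0.115 along the dispenser's -x. Once the latch lets go it drives the tub at about 30 to 70 mm/s, pushing with about 3 to 5 N, and keeps pushing; left alone, it shoves the tub off the open end in one to three seconds.
- key (a joint): Travel of the key, m: 0 up, 0.012 fully down. It moves straight down and springs back when let go: about 3 N at the top, 6 N at the bottom, plus up to about 4 N of rubbing until the latch lets go of the tub, at about 0.006 to 0.008. Keep it nearly fully down; less than 0.008 counts as let go.
- key_top (a point): Centre of the top face of the key, a flat dark steel paddle 48 x 38 mm (dispenser x, y) beside the delivery plate, at x = -45, y = +60 mm in the dispenser's frame; 36 mm above the table when up, 24 mm when fully down. It moves with the key. Fingers 60 mm apart along the dispenser's y reach both key and lane.
- tub: The waiting tub: white square plastic box with grey lid, 60 x 60 x 45 mm high, about 0.16 kg, loose in the lane. Origin: centre of its underside, at x = +30, y = 0, z = 12 mm in the dispenser's frame while it waits; its top is 57 mm above the table. It must be stopped 12 to 90 mm further out (origin at x = +18 to -60 mm).
- spare_tub: An identical closed tub standing on the table near the dispenser, origin at the centre of its underside. To be left alone.
- jar: Glass jar with steel lid, 56 mm across, 85 mm high, origin at the centre of its underside. To be left alone.
- beaker: Open steel beaker, 68 mm across, 80 mm high, origin at the centre of its underside. To be left alone.
Not all that is in view belongs to the job. What is shaped like the tub but blue or yellow is not meant.

How it is judged:
By the outcome, as a careful person would: the job done as asked, in the order asked, and still so for the second after the job is handed in, while the arm keeps its last pose, push and grip.
It also fails if it takes over 32 s, if anything falls off the work surface, if the arm or the gripper's body presses on something with over 40 N, if the wrist force passes 120 N, or if a joint passes its speed limit or range.

## Robot

A 6-joint arm with a two-finger parallel gripper is mounted at the origin on the work surface. World frame = base frame: x ahead of the robot, y to its left, z up, the work surface at z = 0. Lengths are in m, angles in degrees, forces in N, time in s.
With the tool pointing down it reaches from about 0.35 to 0.875 m from the base axis. Payload 4.2 kg.
Tool frame: the origin (TCP) lies midway between the tips of the shut fingers; the grasp point (between the pads) lies 19 mm behind it; z points along the fingers, y is the line along which they close (so a half turn about z gives the same grasp; the last joint's range is limited). The gripper opens to 87 mm and grips with 3 to 60 N. Pads are 19 mm wide; open, the fingers measure 117 mm over their backs; the gripper's body (75 mm by 190 mm) begins 51 mm behind the grasp point.
Start: joints at [-59.725, 22.042, 0.453, 0, -68.411, -14.817], TCP at [0.167, -0.602, 0.223] pointing down, gripper open.
Joint ranges: [-179.83, 179.83], [-69.29, 118.12], [-61.27, 80.66], [-181.25, 117.63], [-171.15, -9.14], [-177.46, 177.46]. Speed limits (degrees/s): [159.86, 159.86, 180, 180, 180, 180].

## Interface

Orientations are given as [roll, pitch, yaw] about the fixed x, y, z axes, in that order (R = Rz(yaw) Ry(pitch) Rx(roll)).
In Python, from workcell import env gives the robot as it stands. The module is installed in compiled form; this text tells all that it offers. Calls block until the motion is done:
- env.goto(position, orientation): joint-space move of the TCP to a pose.
- env.move_straight(position, rotation=None, rate=0.15, force_limit=None): straight line of the TCP; rotation=None keeps the orientation; rate is the mean speed in m/s. With force_limit (N) it stops when the force on the tool has changed by that much, and returns True; else False.
- env.set_joints(angles): joint-space move.
- env.gripper_to(opening, grasp_force=None): opening from 0.0 (shut) to 1.0 (fully open); grasp_force is the grip in N (None keeps the last); returns when the fingers have stopped.
- env.dwell(seconds).
- env.inverse_kinematics(position, orientation): joint angles nearest the present ones, or None.
- env.read_state(): the state.
- env.grab_frame(name): name is "side" or "top" or "wrist"; returns a dict with "image" (420x560x3 uint8, blue, green, red), "fx", "fy", "cx", "cy" (pixels), "position" and "orientation" of the camera in the world. Camera axes: x right, y up, looking along -z (the intrinsics and any distortion apply to the point x, -y, -z); pixel columns grow to the right and rows downward; lengths in m; the calibration is good to about 2 mm. A picture is of the moment at which its call begins. There is no depth.
A pose or a line that the arm cannot do raises env.Unreachable and nothing moves.
- env.close_job(): hands the job in; it is judged then, once.
Trained networks look in a picture, given as the dict that the camera call returned (one of the last four; its "shot" number tells which), for a name from the list of things; names that differ only in an ending like _2 or _b are one class to them, and where a whole thing is asked for, a point or a joint stands for the part that bears it (a point fixed in the world has none). Each returns a list of dicts, best first, with "score" (0 to 1); they miss things now and then, are a little off and sometimes report something else, mostly with a low value. They report only what shows in the picture. A call takes as long as a camera call. They do not tell look-alikes from the thing itself.
- env.search_frame(picture, thing): "xyz" ([x, y, z] in m, in world coordinates, good to about 4 mm: the middle of the surface that is visible of it).
- env.trace(picture, thing): "mask" (420x560 bool, what is visible of it).
The state is a dict: "clock": time; "joint_positions": joint angles; "qvel": joint speeds; "joint_torque": joint torques, N m; "position": TCP position; "tool_rot": TCP orientation; "force": force on the tool from outside, world axes, zero at the start; "wrist_torque": the same for the moment, N m; "opening": opening from 0.0 (shut) to 1.0 (fully open); "finger_force": force on a finger pad.
Only numpy, scipy, OpenCV 4.12 (cv2) and the standard library are available. Lean on these libraries where they do the work, as an engineer would, in place of code of your own. Each camera call takes 0.05 s, during which the arm holds its last target. There are 200 camera calls.

## Working session

There is one attempt and no reset: what is moved stays moved. The work goes in short steps, each a Python script; the robot and the scene stay as the last script left them, time stands still between calls to the robot, and variables do not carry over. Pictures are saved under pics/ and viewed, at most 10 in all, crops included, and the job is handed in when it is done.

```bash
mkdir -p pics; python3 - <<'E'
from workcell import env
import cv2,numpy as np
np.set_printoptions(precision=4,suppress=True)
s=env.read_state();print({k:s[k] for k in('clock','position','tool_rot','opening','force')})
ims=[]
for n in('top','side'):
    p=env.grab_frame(n);ims.append(p['image']);print(n,p['position'],p['orientation'],p['fx'],p['cx'],p['cy'],[k for k in p])
    for t in('dispenser','key','key_top','latch','tub','spare_tub','jar','beaker','pusher'):
        try: r=env.search_frame(p,t);print(t,[(np.round(d['xyz'],4).tolist(),round(d['score'],2)) for d in r])
        except Exception as e: print(t,e)
    cv2.imwrite(f'pics/{n}.png',p['image'])
E
```

```text
{'clock': 0.0, 'position': array([ 0.1664, -0.6018,  0.2214]), 'tool_rot': array([ 179.8698,   -0.004 , -164.5545]), 'opening': 1.0043306491990531, 'force': array([ 0.0847, -0.3831,  0.178 ])}
top [0.4246 0.0367 1.1459] [  7.6941   0.4198 -90.2032] 473.3029594505722 281.6949705868622 216.11060302937332 ['image', 'fx', 'fy', 'cx', 'cy', 'position', 'orientation', 'shot']
dispenser [([0.662, -0.0173, 0.0122], 0.69), ([0.4518, -0.2151, 0.082], 0.35), ([0.5726, 0.0131, 0.0318], 0.2)]
key [([0.5692, 0.0153, 0.0306], 0.59)]
key_top [([0.5693, 0.0121, 0.0392], 0.59)]
latch [([0.57, 0.01, 0.0347], 0.71)]
tub [([0.6233, -0.0456, 0.0548], 0.86), ([0.7037, 0.1428, 0.0493], 0.76), ([0.6842, -0.1765, 0.0408], 0.75), ([0.3589, -0.0101, 0.0492], 0.63), ([0.7786, -0.2677, 0.0433], 0.59), ([0.5711, 0.0153, 0.0309], 0.15)]
spare_tub [([0.604, 0.1574, 0.0429], 0.85)]
jar [([0.4526, -0.2139, 0.0832], 0.59), ([0.6277, -0.0461, 0.0555], 0.4)]
beaker [([0.5834, -0.2301, 0.0432], 0.61)]
pusher [([0.6624, -0.0197, 0.017], 0.18)]
side [0.2216 0.6361 0.616 ] [  51.3647   -0.0004 -150.3341] 380.8365432227638 282.16086800310427 212.06101744978417 ['image', 'fx', 'fy', 'cx', 'cy', 'position', 'orientation', 'shot']
dispenser [([0.5946, 0.1735, 0.0427], 0.63), ([0.6549, -0.0163, 0.0148], 0.61)]
key [([0.5695, 0.0177, 0.0324], 0.71)]
key_top [([0.5659, 0.0165, 0.0352], 0.63)]
latch [([0.5656, 0.0213, 0.0374], 0.65), ([0.57, -0.2036, 0.0561], 0.57)]
tub [([0.7689, -0.2562, 0.033], 0.84), ([0.358, 0.0107, 0.0403], 0.8), ([0.7003, 0.1533, 0.0427], 0.78), ([0.6198, -0.0325, 0.052], 0.77), ([0.6843, -0.1561, 0.0366], 0.76), ([0.5932, 0.1717, 0.0448], 0.47)]
spare_tub [([0.5956, 0.1748, 0.0427], 0.84)]
jar [([0.4539, -0.2044, 0.0556], 0.59)]
beaker [([0.5717, -0.2009, 0.0541], 0.67)]
pusher []
```

View pics/top.png

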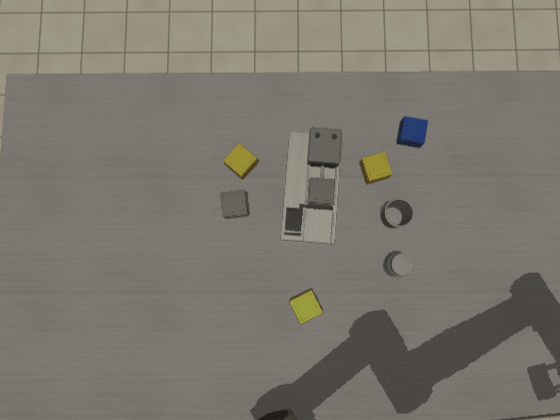

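View pics/side.png

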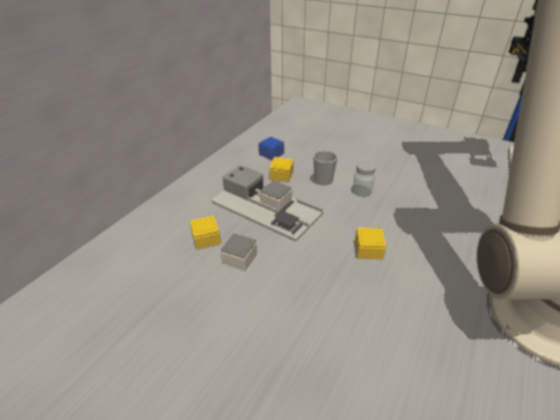

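The top view shows the dispenser with its open end towards the robot: key at about px (293,221), waiting tub at (321,191), housing at (324,147). The side view agrees. Next I'll take a close wrist view and refine the dispenser pose.

```bash
python3 - <<'E'
from workcell import env
import cv2,numpy as np
np.set_printoptions(precision=4,suppress=True)
for y in(175,-5):print(y,env.inverse_kinematics([.52,0,.30],[180,0,y]))
q=[env.inverse_kinematics([.52,0,.30],[180,0,y]) for y in(175,-5)]
y=(175,-5)[int(np.argmin([abs(a[5]) if a is not None else 999 for a in q]))]
env.goto([.52,0,.30],[180,0,y])
p=env.grab_frame('wrist');print(p['position'],p['orientation'],p['fx'],p['fy'],p['cx'],p['cy'])
s=env.read_state();print(s['clock'],s['position'],s['tool_rot'])
for t in('key','tub','dispenser'):print(t,[(np.round(d['xyz'],4).tolist(),round(d['score'],2)) for d in env.search_frame(p,t)])
cv2.imwrite('pics/w1.png',p['image'])
import pickle;pickle.dump({k:v for k,v in p.items()},open('w1.pkl','wb'))
E
```

```text
175 [  17.8971    8.9834   -6.4302   -0.      -74.5863 -112.8971]
-5 [ 17.8971   8.9834  -6.4302   0.     -74.5863  67.1029]
[ 0.602  -0.0093  0.4617] [-17.3801  -0.061  -95.0596] 351.6158018272184 351.6158018272184 275.20320955909125 206.78992321868665
3.5417 [ 0.52   -0.0006  0.2999] [179.9937   0.0142  -5.0749]
key [([0.5721, 0.0163, 0.0375], 0.91), ([0.6032, -0.0159, 0.0095], 0.21)]
tub [([0.6349, -0.0465, 0.0604], 0.96), ([0.6988, 0.1339, 0.0454], 0.85), ([0.6755, -0.168, 0.0421], 0.56), ([0.3709, -0.013, 0.0465], 0.56)]
dispenser [([0.6004, -0.0094, 0.0127], 0.67)]
```

View pics/w1.png

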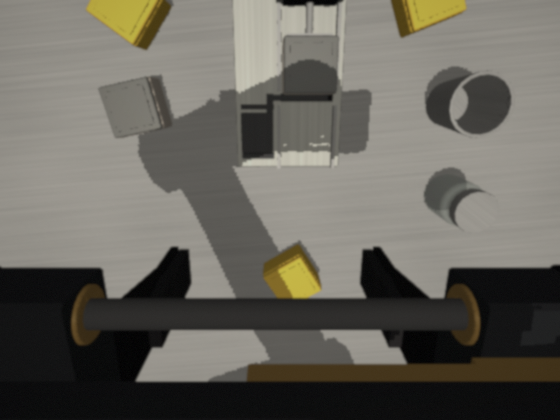

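Wrist view: tub lid at px (311,65), key at (256,130), open end at row 165; the edges run close to the tool's -5° yaw. I'll fit the pose by matching projected boxes to the network masks.

```bash
cat > fit.py <<'E'
import cv2,numpy as np
from scipy.spatial.transform import Rotation as R
from scipy.optimize import minimize
def proj(p,X):
    c=(X-p['position'])@R.from_euler('xyz',p['orientation'],degrees=True).as_matrix()
    return np.c_[p['cx']+p['fx']*c[:,0]/-c[:,2],p['cy']-p['fy']*c[:,1]/-c[:,2]]
def box(x0,x1,y0,y1,z0,z1): return np.array([[x,y,z] for x in(x0,x1) for y in(y0,y1) for z in(z0,z1)])/1000
def world(v,P): return P@R.from_euler('z',v[2],degrees=True).as_matrix().T+[v[0]/1000,v[1]/1000,0]
TUB=box(0,60,-30,30,12,57); KEY=box(-69,-21,41,79,30,36)
def hull(p,v,B):
    m=np.zeros((1680,2240),np.uint8)
    h=cv2.convexHull((proj(p,world(v,B))*4+1.5).astype(np.float32)).round().astype(np.int32)
    return cv2.resize(cv2.fillConvexPoly(m,h,255),(560,420),interpolation=cv2.INTER_AREA)/255.
def fit(obs,v0):
    def cost(v): return sum(1-np.minimum(h,m).sum()/np.maximum(h,m).sum() for p,B,m in obs for h in [hull(p,v,B)])
    return minimize(cost,v0,method='Nelder-Mead',options=dict(initial_simplex=np.array(v0)+[[0,0,0],[6,0,0],[0,6,0],[0,0,4]],xatol=.1,fatol=1e-4))
E
python3 - <<'E'
from workcell import env
from fit import *
np.set_printoptions(precision=2,suppress=True)
obs=[]
pw=None
for n in('wrist','top','side'):
    p=env.grab_frame(n); o=[]
    for t,B in(('tub',TUB),('key',KEY)):
        ms=[d['mask'] for d in env.trace(p,t)]
        if not ms: continue
        m=max(ms,key=lambda m:(m*hull(p,[605,-43,-5],B)).sum()/m.sum()); o.append((p,B,m.astype(float)))
        print(n,t,m.sum(),hull(p,[605,-43,-5],B).sum())
    r=fit(o,[605,-43,-5]);print(n,r.x,r.fun); obs+=o
    if n=='wrist': pw=p
r=fit(obs,[605,-43,-5]);print('all',r.x,r.fun)
v=r.x; np.save('v.npy',v)
im=cv2.resize(pw['image'],None,fx=3,fy=3,interpolation=cv2.INTER_CUBIC)
for B in(box(0,60,-30,30,57,57),box(-69,-21,41,79,36,36),box(-90,0,-32,32,22,22)):
    q=(proj(pw,world(v,B[[0,2,6,4]]))*3+1).round().astype(int);cv2.polylines(im,[q],True,(0,0,255),1)
cv2.imwrite('pics/fit.png',im[0:560,550:1150]);print(env.read_state()['clock'])
E
```

```text
wrist tub 3156 3494.062745098039
wrist key 1689 1338.6666666666667
wrist [603.87 -48.26  -3.94] 0.3981577724695313
top tub 697 754.086274509804
top [605. -43.  -5.] 1.0
side tub 638 783.5333333333333
side key 353 259.37254901960785
side [598.73 -46.73 -10.06] 0.5292011584146689
all [602.37 -47.98  -5.72] 1.9777098219934033
4.1417
```

View pics/fit.png

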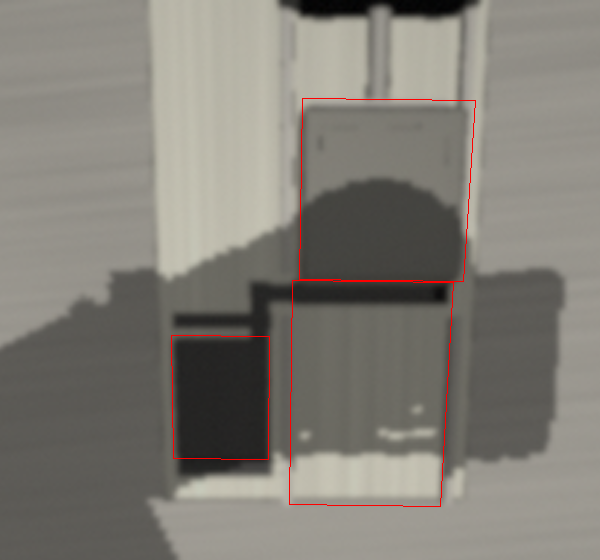

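The overlay sits on the tub lid, key and lane to within 1–2 mm, though true yaw is nearer -4.4°. That is within tolerance, so I'll press.

```bash
python3 - <<'E'
from workcell import env
from fit import *
np.set_printoptions(precision=4,suppress=True)
v=[602.5,-48,-4.4]
x,y,_=world(v,np.array([[-.045,.030,0]]))[0];print(x,y)
env.gripper_to(45/87)
env.goto([x,y,.12],[180,0,v[2]])
env.move_straight([x,y,.045],rate=.06); env.dwell(.2)
f0=env.read_state()['force']
print(env.move_straight([x,y,.019],rate=.02,force_limit=16))
for i in range(4):
    s=env.read_state();print(s['clock'],s['position'],s['force']-f0,s['opening']); env.dwell(.4)
p=env.grab_frame('side');a=cv2.resize(p['image'][150:250,190:350],None,fx=4,fy=4,interpolation=cv2.INTER_CUBIC)
cv2.imwrite('pics/s2.png',a)
E
```

```text
0.5599341969935931 -0.014636061167485559
True
8.475 [ 0.5601 -0.0146  0.0244] [-1.5485 -0.7657  6.2221] 0.5170604346629036
8.875 [ 0.56   -0.0146  0.0243] [-1.9006  0.591   7.1056] 0.5181333227274404
9.275 [ 0.56   -0.0146  0.0244] [-1.0755 -0.7749  6.6496] 0.5162851828152727
9.675 [ 0.56   -0.0146  0.0243] [-1.397  -0.6914  6.8879] 0.5166378535132716
```

View pics/s2.png

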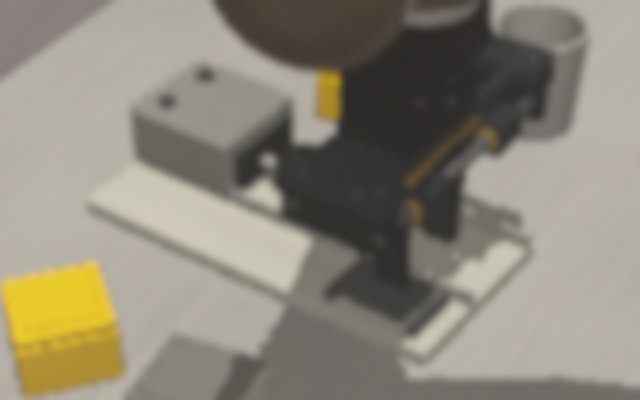

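The side view shows the finger holding the key down at about (385,285) in the crop. The tub is hidden behind the gripper, so I'll check with the wrist camera.

```bash
python3 - <<'E'
from workcell import env
from fit import *
np.set_printoptions(precision=4,suppress=True)
p=env.grab_frame('wrist');cv2.imwrite('pics/w2.png',p['image'])
for t in('tub','key'):print(t,[(np.round(d['xyz'],4).tolist(),round(d['score'],2)) for d in env.search_frame(p,t)])
F=[]
for i in range(8): F.append(env.read_state()['force']);env.dwell(.05)
print(np.mean(F,0),np.std(F,0),env.read_state()['wrist_torque'],env.read_state()['clock'])
E
```

```text
tub [([0.6025, -0.0447, 0.0594], 0.61)]
key [([0.5763, 0.0164, 0.0242], 0.75)]
[-1.3494  0.3134  6.1399] [0.429  0.8431 0.3391] [ 0.1207  0.565  -0.0665] 10.675
```

View pics/w2.png

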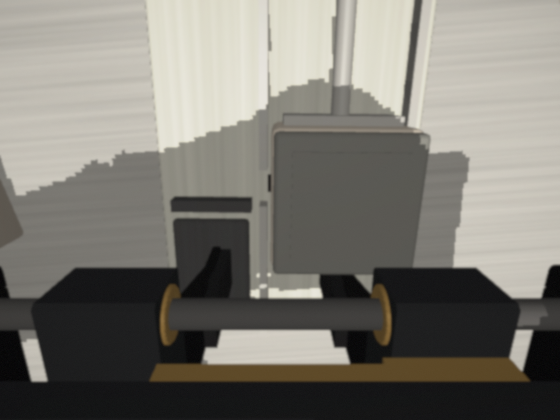

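The tub has moved out about 33 mm, past the latch, and rests squarely on the lane finger at about px (348,275). The key is about 11.6 mm down and the forces are steady, so I'll hand it in.

```bash
python3 -c "
from workcell import env
print(env.close_job())"
```

```text
the job is handed in; nothing more can be done
None
```

I handed the job in at about 11 s with one finger holding the key about 11.6 mm down and the tub stopped against the other finger, about 33 mm out and past the latch; the interface returned no verdict.

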